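Start the edge burnisher at high speed

ROBOT

A 6-joint arm with a two-finger parallel gripper is mounted at the origin on the work surface. World frame = base frame: x ahead of the robot, y to its left, z up, the work surface at z = 0. Lengths are in mm, angles in rad, forces in N, time in s.
With the tool pointing down it reaches from about 300 to 775 mm from the base axis. Payload 14.6 kg.
Tool frame: the origin (TCP) lies on the centre line of the jaws, within the pads' length; the fingertips stand 19 mm ahead of it and the grasp point (between the pads) is the TCP (bot.tip_reach is the distance from the TCP to the fingertips, in mm); z points along the fingers, y is the line along which they close (so a half turn about z gives the same grasp; the last joint's range is limited). The gripper opens to 85 mm and grips with 20 to 120 N. Pads are 22 mm wide; open, the fingers measure 114 mm over their backs; the gripper's body (76 mm by 85 mm) begins 54 mm behind the grasp point. The pads swing forward as they close: fully open they stand 13 mm farther back than shut.
Start: joints at [1.092, 0.3, 1.521, -0, 1.321, -0.067], TCP at [220.139, 504.012, 250.281] pointing down, gripper open.
Joint ranges: [-3.03, 3.03], [-0.79, 2.21], [0.23, 2.52], [-1.04, 4.18], [0, 3.07], [-2.55, 2.55]. Speed limits (rad/s): [2.22, 2.22, 2.57, 3.14, 3.14, 3.14].

INTERFACE

Orientations are given as a unit quaternion [w, x, y, z].
In Python, from rig import bot gives the robot as it stands. Calls block until the motion is done:
- bot.move_to(position, orientation): joint-space move of the TCP to a pose.
- bot.servo_line(position, attitude=None, speed=150, until_force=None): straight line of the TCP; attitude=None keeps the orientation; speed is the mean speed in mm/s. With until_force (N) it stops when the force on the tool has changed by that much, and returns True; else False.
- bot.move_joints(angles): joint-space move.
- bot.move_gripper(opening, grip_force=None): finger opening in mm; grip_force is the grip in N (None keeps the last); returns when the fingers have stopped.
- bot.dwell(seconds).
- bot.ik(position, orientation): joint angles nearest the present ones, or None.
- bot.read_state(): the state.
- bot.read_camera(name): name is "side" or "top"; returns a dict with "image" (400x640x3 uint8, blue, green, red), "depth" (400x640 float32, mm along the optical axis (not along the pixel's ray), 0 where there is no reading), "fovy" (degrees; the focal length in pixels is half the picture's height over the tangent of half this angle, whatever the lens; pixels are square), "cx", "cy" (the principal point, pixels), "k1" (the pictures are not rectified: a ray, as slopes to the right and down, at radius r is drawn at 1 + k1 r^2 times it, then the intrinsics apply), "eye" and "attitude" of the camera in the world. Camera axes: x right, y down, z forward; pixel columns grow to the right and rows downward; lengths in mm; the calibration is good to about 2 mm. A picture is of the moment at which its call begins.
A pose or a line that the arm cannot do raises bot.MotionError and nothing moves.
- bot.finish_job(): hands the job in; it is judged then, once.
The state is a dict: "clock": time; "joint_positions": joint angles; "qvel": joint speeds; "effort": joint torques, N m; "ee_pos": TCP position; "tool_rot": TCP orientation; "ft_force": force on the tool from outside, world axes, zero at the start; "moment": the same for the moment, N m; "grip_width": finger opening in mm; "grip_force": force on a finger pad.
Only numpy, scipy, OpenCV 4.12 (cv2) and the standard library are available. Lean on these libraries where they do the work, as an engineer would, in place of code of your own. Each camera call takes 0.05 s, during which the arm holds its last target. There are 200 camera calls.

TASK

Start the leather edge burnisher at its high speed: push the speed lever on its console along the slot, past the first notch and fully home at its second stop (the end nearest the wooden wheel), and then press the small flat start button on the switch box right down and let it come up again. Leave the large domed stop button unpressed, and leave the tin, the brush and the mallet where they are.

Things in the scene. Friction and masses are not known exactly. Their poses are not given: they have to be found in the camera images.
- burnisher: Bench edge burnisher, fixed to the bench: a grey console box in front (90 mm in x, 200 mm in y, flat top at 60 mm), behind it a lying grey motor drum (its axis 135 mm behind in +x, top at 111 mm) with a grooved dark wooden wheel on its +y end. Origin: under the centre of the console, at bench height. x points from console to motor, y along the lever's slot towards the wheel end, z up. It stands anywhere within some 10 cm and is turned up to 0.35 rad about z.
- lever (a joint): Travel of the speed lever in m along the burnisher's +y: about 0 to 0.0025 = off (starts here), 0.027 to 0.033 = first notch (slow), 0.0575 to 0.060 = second stop (fast; hard end at 0.060). A sprung catch holds it in each seat: about 7 N pushes it out, and once past the ridge (at about 0.0145 and 0.0455) it snaps forward into the next seat, ahead of the finger, and stays there.
- lever_knob (a point): Centre of the lever's black block-shaped knob, which is 30 mm in the burnisher's x, 14 mm in y and 28 mm high; it sits on a thin steel stem in the middle of the console (x = 0 of the burnisher) at y = -0.030 + travel. Its centre is 92 mm above the bench, underside 78 mm, top 106 mm. The console top is free for 60 mm on its -y side at the off position.
- switchbox: Grey switch box fixed to the bench, 90 mm in x, 140 mm in y, 60 mm high; origin under its centre at bench height, z up. It stands to the left or to the right of the burnisher, turned up to 0.8 rad. Start button at its y = +36 mm, stop button at y = -36 mm.
- start_top (a point): Centre of the top face of the start button: small flat black disc, 28 mm across, in a flat steel collar; the top stands 71 mm above the bench (7 mm above the collar), and is pressed straight down.
- start (a joint): How far the start button is pressed, m: 0 = up, 0.006 = fully down. Springs back; about 4 N holds it fully down.
- stop_top (a point): Top of the stop button: large black dome on a neck, 42 mm across, top 89 mm above the bench, 72 mm from the start button's centre. Not to be pressed.
- stop (a joint): How far the stop button is pressed, m: 0 = up, 0.006 = fully down; springs back, equally light.
- tin: Loose pale aluminium tin of dressing with a lid, 68 mm across, 62 mm high, on the other side of the burnisher from the switch box. Origin under its centre. Leave it alone.
- brush: Loose wooden brush, bristles down, 50 x 130 x 40 mm, at the left of the bench, beyond the switch box or tin. Origin under its centre. Leave it alone.
- mallet: Loose wooden mallet lying at the right of the bench; head 60 x 100 x 60 mm, handle 22 mm thick reaching about 200 mm along its -x, which points away from the robot. Origin under the head's centre. Leave it alone.
Not all that is in view belongs to the job. Of the things shaped like the switchbox, the grey one is meant.

How it is judged:
By the outcome, as a careful person would: the job done as asked, in the order asked, and still so for the second after the job is handed in, with the robot touching nothing.
It also fails if it takes over 48 s, if anything falls off the work surface, if the arm or the gripper's body presses on something with over 40 N, if the wrist force passes 120 N, or if a joint passes its speed limit or range.

## Working session

There is one attempt and no reset: what is moved stays moved. The work goes in short steps, each a Python script; the robot and the scene stay as the last script left them, time stands still between calls to the robot, and variables do not carry over. Pictures are saved under pics/ and viewed, at most 10 in all, crops included, and the job is handed in when it is done.

```bash
ls; mkdir -p pics
cat > h.py <<'E'
import numpy as np, cv2, pickle
from scipy.spatial.transform import Rotation as R
def cloud(c):
    h,w=c["depth"].shape; f=h/2/np.tan(np.radians(c["fovy"])/2)
    K=np.array([[f,0,c["cx"]],[0,f,c["cy"]],[0,0,1.]])
    v,u=np.mgrid[:h,:w]; p=np.stack([u,v],-1).reshape(-1,1,2).astype(np.float64)
    n=cv2.undistortPoints(p,K,np.array([c["k1"],0,0,0,0.])).reshape(h,w,2)
    d=c["depth"]; P=np.dstack([n[...,0]*d,n[...,1]*d,d])
    a=np.array(c["attitude"]); M=R.from_quat(a[[1,2,3,0]]).as_matrix() if a.size==4 else a
    return P@M.T+np.array(c["eye"])
def snap(names=("top","side")):
    from rig import bot
    for n in names:
        c=bot.read_camera(n); pickle.dump(c,open(n+".pkl","wb")); yield n,c
E
python3 - <<'E'
from h import *
for n,c in snap():
    cv2.imwrite(f"pics/{n}1.png",c["image"]); print(n,c["eye"],c["attitude"],c["k1"],c["fovy"])
E
```

```text
pics
top [ 313.20029143   33.10721486 1440.89000906] [ 0.04818509 -0.6944963   0.7159954  -0.0519969 ] 0.004946713588838184 46.70876823462819
side [ 139.43961411 -944.19216197 1020.76742296] [-0.4051269   0.89598885 -0.16987769  0.06494425] -0.12381027201338986 49.11641072050568
```

View pics/top1.png

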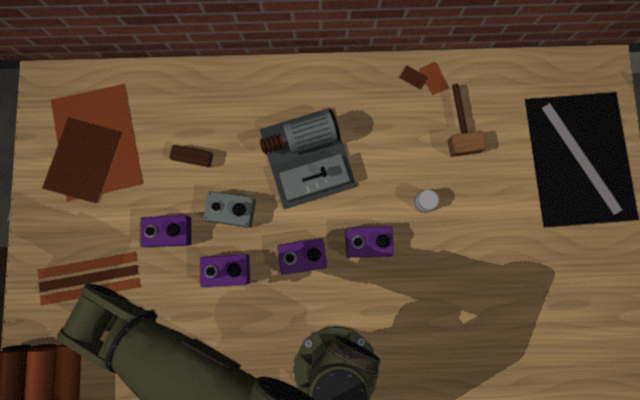

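View pics/side1.png

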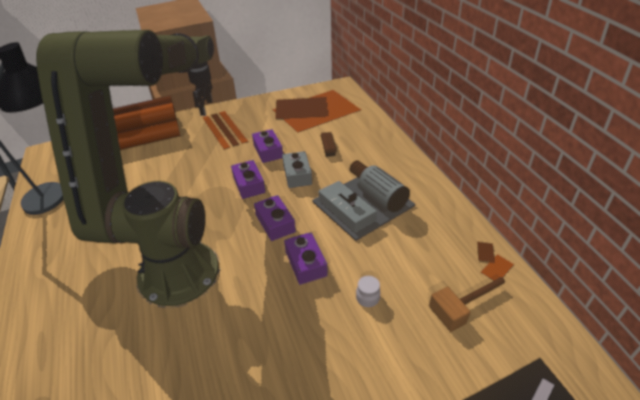

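The top view shows one grey switch box at (230,209), with its small start button at (216,206) and domed stop at (239,209). Four purple look-alikes sit at (165,230), (224,270), (302,256) and (370,241), so the grey one is the one meant. The console is at (315,178), with the knob near (335,170) and the wheel at (272,144). I'll confirm with an enlarged crop and the depth data.

Run:
```python
from h import *
c=pickle.load(open("top.pkl","rb")); P=cloud(c)
im=c["image"][130:235,195:365]; cv2.imwrite("pics/crop1.png",cv2.resize(im,None,fx=4.7,fy=4.7,interpolation=cv2.INTER_CUBIC))
def rep(n,pts):
    (a,b),s,t=cv2.minAreaRect(pts[:,:2].astype(np.float32)); print(n,len(pts),np.round(pts.mean(0),1),"rect",np.round([a,b,*s,t],1))
X,Y,Z=P[...,0],P[...,1],P[...,2]
v,u=np.mgrid[:400,:640]
def m(u0,u1,v0,v1,z0,z1): return P[(u>=u0)&(u<u1)&(v>=v0)&(v<v1)&(Z>z0)&(Z<z1)]
rep("boxtop",m(200,260,185,232,50,66))
rep("start",m(205,228,195,218,67,80))
rep("stop",m(226,260,195,225,76,100))
rep("console",m(270,360,155,212,50,67))
rep("knob",m(285,350,160,190,88,115))
for r in range(164,190,2): print(r,np.round(Z[r,296:350:2]).astype(int))
print(np.round(Z[200:216,206:228:2]).astype(int))
print(P[209,300],P[230,260])
```

```text
boxtop 1131 [483.7 306.2  59. ] rect [484.8 305.8 140.8  90.6  80. ]
start 70 [492.8 342.   70.8] rect [5.001e+02 3.432e+02 5.200e+01 3.580e+01 5.000e-01]
stop 152 [477.5 269.5  84. ] rect [4.781e+02 2.711e+02 3.910e+01 3.940e+01 4.000e-01]
console 1869 [572.1  45.9  59.2] rect [573.5  45.   90.8 199.9  15.7]
knob 49 [579.5  17.1 103.5] rect [580.4  17.2  28.8  13.7  13.4]
164 [12 15  6 15 11 10 57 57 63 62 59 57 59 63 62 64 58 61 58 57 57 63 60 55
 59  9 14]
166 [ 7  9 11 60 57 58 61 60 59 63 60 61 69 58 56 60 59 60 58 61 56 59 56 59
 61 17 13]
168 [ 61  54  64  60  60  59  57  58  60  53  58  56  60 107 100  58  60  56
  58  60  59  62  59  62  60  15  11]
170 [  56   60   59 1441   60   59   56   60   62   57   57   60   58  104
  104   57   60   60   55   56   59   57   59   63   57   61   12]
172 [ 59  58  60  57  62  56  58  61  54  60  60  65  63 105 111 104  62  60
  56  61  61  53  58  57  60  59  14]
174 [ 63  61  61  60  53  64  61  61  58  60  59  59  64 103 108 107  58  59
  63  56  59  53  62  59  61  60  12]
176 [ 62  59  58  55  55  61  61  64  61  58  64  59  60  62 
[... 898 characters left out ...]
   71   72   66   60   57   60]
 [  64   59   68   72   73   71   68   67   58   60   59]
 [  61   56   65   68   68   77   68   63   63   59   62]
 [  58   58   61   66   68   74   65   66   62   58   61]
 [  58   58   59   68   74   75   74   60   61 1441   64]
 [  55   63   57   59   74   66   69   65   57   64   63]
 [  59   63   57   64   62   66   63   64   64   59   56]
 [  55   58   61   62   67   67   63   61   62   64   66]
 [  62   58   64   61   61   58   63   59   59   57   63]
 [  57 1441   57   56 1441   61   54   58   58   62   58]
 [  58   55   58   56   60   59   57   60   56   60   54]]
[483.59562701  92.94095712  -1.32840456] [4.21487905e+02 2.18697722e+02 3.58153755e-01]
```

View pics/crop1.png

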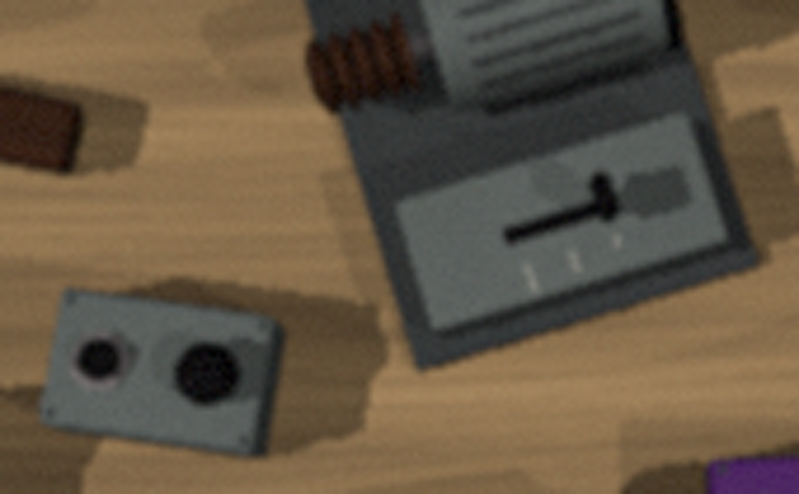

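Both fits match the given sizes. The console is 90.8 x 199.9 mm, with yaw +15.7°, and the knob is where the model predicts. The switch box is 140.8 x 90.6 mm, with yaw -10°. The crop confirms that the grey box has its small collared start button at (216,206) and its dome at (239,209). Next I'll close the gripper and go to the -y side of the knob.

```bash
cat >> h.py <<'E'
TH=np.radians(15.7); O=np.array([573.5,45.0])
def B(x,y,z): return [*(O+R.from_euler("z",TH).as_matrix()[:2,:2]@[x,y]),z]
def U(p): return R.from_euler("z",-TH).as_matrix()[:2,:2]@(np.array(p[:2])-O)
def down(yaw): # tool x at world angle yaw, tool z down
    q=(R.from_euler("z",yaw)*R.from_euler("x",np.pi)).as_quat(); return [q[3],q[0],q[1],q[2]]
E
python3 - <<'E'
from h import *
from rig import bot
print(bot.tip_reach, bot.read_state()["tool_rot"])
for k in (90,-90):
    yaw=TH+np.radians(k); print(k,bot.ik(B(0,-65,200),down(yaw)),bot.ik([491,341,200],down(np.radians(-10+k))))
yaw=TH+np.pi/2
q=[bot.ik(B(0,-65,200),down(TH+s*np.pi/2)) for s in(1,-1)]
s=min((i for i in(0,1) if q[i] is not None),key=lambda i:abs(q[i][5])); yaw=TH+(1,-1)[s]*np.pi/2
bot.move_gripper(0); bot.move_to(B(0,-65,200),down(yaw))
st=bot.read_state(); print(st["clock"],st["ee_pos"],st["ft_force"],st["grip_width"])
print(bot.servo_line(B(0,-65,97),speed=80,until_force=6))
st=bot.read_state(); print(st["clock"],st["ee_pos"],U(st["ee_pos"]),st["ft_force"])
c=bot.read_camera("side"); cv2.imwrite("pics/s2.png",cv2.resize(c["image"][110:260,270:450],None,fx=4,fy=4,interpolation=cv2.INTER_CUBIC))
E
```

```text
19.0 [-1.48063967e-04  2.04425624e-01  9.78881958e-01 -5.04799323e-04]
90 [-0.09165627  0.43447378  1.45776995  0.          1.24934892 -0.36567296] [ 5.45762783e-01  4.48449657e-01  1.43764905e+00 -4.44089210e-16
  1.25549395e+00  7.20295708e-01]
-90 None [ 0.54576278  0.44844966  1.43764905  0.          1.25549395 -2.42129695]
3.1583 [591.09339008 -16.74839158 200.09696517] [-0.2464175   0.80696461  0.10811956] -0.27887438776193996
False
4.5917 [591.32980068 -17.59925688  97.5506835 ] [  0.22521512 -65.08853995] [ 0.10224687  0.95270462 -0.41760563]
```

View pics/s2.png

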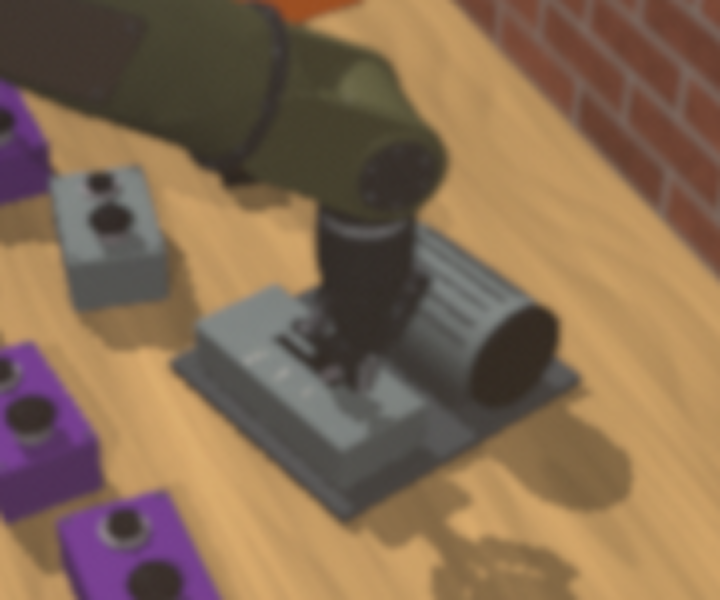

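The closed fingers are at (355,370), just on the -y side of the knob and clear of the motor drum. Next I'll find contact, then push in steps.

Run:
```python
from h import *
from rig import bot
def show(t):
    st=bot.read_state(); p=st["ee_pos"]; print(t,round(st["clock"],2),np.round(U(p),1),round(p[2],1),np.round(U(np.array(st["ft_force"])[:2]+O),1))
print(bot.servo_line(B(0,-35,97),speed=15,until_force=3.5)); show("contact")
c0=U(bot.read_state()["ee_pos"])[1]
print(bot.servo_line(B(0,c0+20,97),speed=25,until_force=30)); show("past1")
print(bot.servo_line(B(0,c0+50,97),speed=25,until_force=30)); show("past2")
open("c0","w").write(str(c0))
c=bot.read_camera("top"); pickle.dump(c,open("top2.pkl","wb")); P=cloud(c)
cv2.imwrite("pics/t3.png",cv2.resize(c["image"][130:235,255:365],None,fx=5,fy=5,interpolation=cv2.INTER_CUBIC))
```

```text
True
contact 6.02 [  0.  -42.8] 96.9 [ 0.4 -2.8]
False
past1 6.96 [ -0.  -22.8] 97.0 [0.9 0.1]
False
past2 8.31 [0.  7.2] 97.0 [-0.3 -0.5]
```

Run:
```python
from h import *
from rig import bot
def show(t):
    st=bot.read_state(); p=st["ee_pos"]; print(t,round(st["clock"],2),np.round(U(p),1),round(p[2],1),np.round(U(np.array(st["ft_force"])[:2]+O),1))
print(bot.servo_line(B(0,24,97),speed=12,until_force=10)); show("end")
bot.servo_line(B(0,-15,97),speed=80); bot.servo_line(B(0,-25,190),speed=150); show("up")
yaw=np.radians(80); bot.move_to([491.5,341.5,170],down(yaw)); show("over start")
for n,c in snap():
    P=cloud(c); cv2.imwrite(f"pics/{n}4.png",c["image"])
    if n=="top":
        Z=P[...,2]; b=(P[...,:2]-O)@R.from_euler("z",TH).as_matrix()[:2,:2]
        k=(abs(b[...,0])<25)&(abs(b[...,1])<70)&(Z>88)&(Z<115)
        print("knob",k.sum(),b[k].mean(0),Z[k].mean())
        cv2.imwrite("pics/t4.png",cv2.resize(c["image"][130:235,195:365],None,fx=4.7,fy=4.7,interpolation=cv2.INTER_CUBIC))
    else: cv2.imwrite("pics/s4.png",cv2.resize(c["image"][110:260,250:430],None,fx=4,fy=4,interpolation=cv2.INTER_CUBIC))
```

```text
True
end 9.12 [-0.  14.1] 96.9 [-0.1 -4.3]
up 10.41 [ -0.4 -24.7] 189.0 [ 0.8 -0.7]
over start 11.67 [  1.5 306.8] 169.7 [ 0.4 -0.6]
knob 48 [-1.79737516 30.04016375] 103.08525749124796
```

View pics/t4.png

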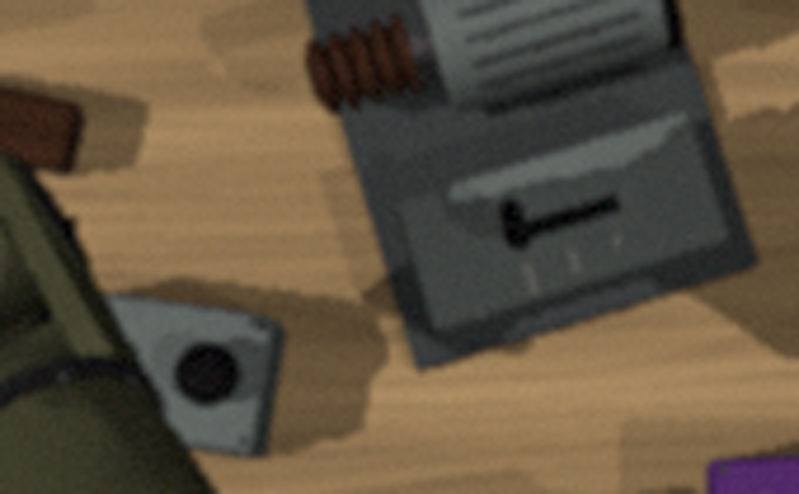

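View pics/s4.png

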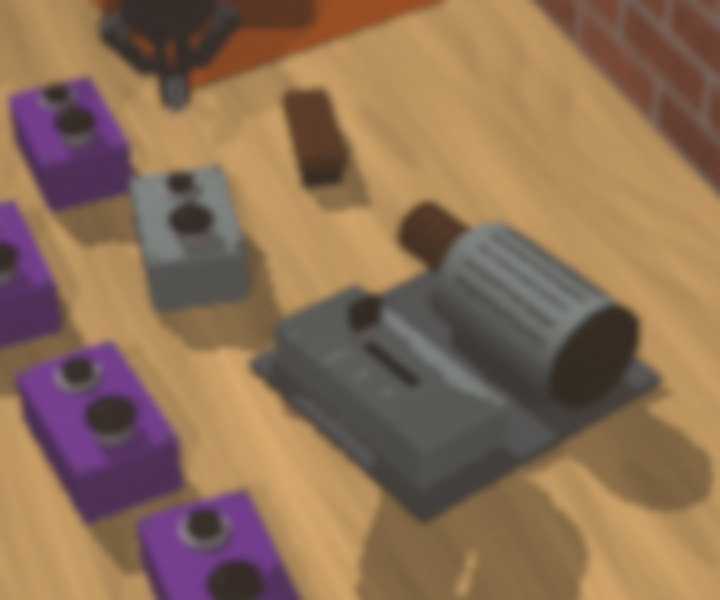

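The knob is now at burnisher y = +30, so travel is about 60 mm: at (515,222) in the top crop, at the wheel end of the slot, and fully home. Next I'll press start.

Run:
```python
from h import *
from rig import bot
def show(t):
    st=bot.read_state(); print(t,round(st["clock"],2),np.round(st["ee_pos"],1),np.round(st["ft_force"],1))
x,y=491.5,341.5
bot.servo_line([x,y,97],speed=80,until_force=10); show("near")
print(bot.servo_line([x,y,78],speed=10,until_force=2)); show("touch")
print(bot.servo_line([x,y,78],speed=10,until_force=14)); show("down")
bot.dwell(0.3); show("held")
bot.servo_line([x,y,200],speed=80); show("up")
bot.move_to([330,480,250],down(np.radians(80))); show("away")
for n,c in snap():
    P=cloud(c); Z=P[...,2]
    if n=="top":
        for nm,q,z in(("start",(491.5,341.5),66),("stop",(478,271),75)):
            k=(np.hypot(P[...,0]-q[0],P[...,1]-q[1])<(11 if nm=="start" else 18))&(Z<120); print(nm,k.sum(),np.median(Z[k]))
        b=(P[...,:2]-O)@R.from_euler("z",TH).as_matrix()[:2,:2]
        k=(abs(b[...,0])<25)&(abs(b[...,1])<70)&(Z>88)&(Z<115); print("knob",k.sum(),b[k].mean(0))
    else: cv2.imwrite("pics/s5.png",c["image"])
```

```text
near 12.82 [491.7 341.7  97.6] [-0.7 -0.8  0.4]
True
touch 13.88 [491.5 341.5  87. ] [1.  0.2 1.6]
True
down 14.39 [491.5 341.5  84. ] [-3.1 -1.7  8.4]
held 14.69 [491.5 341.5  84. ] [-2.6 -2.   8.9]
up 16.3 [491.4 341.4 199.5] [-1.4  1.5  0. ]
away 17.18 [330.8 479.4 249.5] [-0.1 -0.4  0.4]
start 44 69.73514893477557
stop 118 85.14997607850296
knob 48 [-1.81558517 30.04256748]
```

View pics/s5.png

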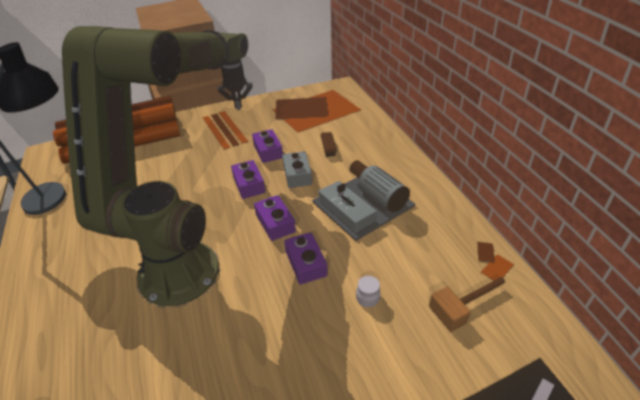

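The button bottomed out with the fingertips at z = 65 mm, the full 6 mm of travel, at 8–9 N against a 4 N spring. It has come back up. The side view shows the lever home at (343,188), and the tin (369,290), brush (328,144) and mallet (450,307) where they were.

```bash
python3 -c "
from rig import bot
print(bot.finish_job())"
```

```text
the job is handed in; nothing more can be done
None
```

The job is handed in: the speed lever is fully home at its second stop (about 60 mm of travel), the start button was then pressed fully down and came back up, and the stop button, tin, brush and mallet were left alone; about 17 s were used, and no verdict came back.

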